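# Sliding-tile parts tray of a classroom robot kit

## Task

Put the robot kit's sliding tray in order for the next lesson: slide the gear tile fully into the empty corner of the tray, then slide the beam tile fully into the place that the gear tile has left. Keep every tile flat on the tray floor without lifting it, leave the angle-bracket tile in its corner, and let go of everything at the end.

Things in the scene. Friction and masses are not known exactly. Their poses are not given: they have to be found in the camera images.
- tray: Taupe tray, fixed. Square field 160 x 160 mm inside: four 80 mm places, no ribs, 4 mm floor; walls 6 mm thick, 15 mm high. Trough of spare parts (not needed) along its -x side. Origin: on the table under the field's centre; z up, x, y along the walls. Places at x, y = +-40 mm: (+,+) starts empty, beam tile at (-,-), gear and angle tiles at (+,-) and (-,+), either way round.
- gear_tile: Light-grey square tile, 74 x 74 x 12 mm, topped by a dark flat round gear, 60 mm across, 6 mm thick. In its middle an upright dark square post to grip, 16 x 16 mm, sides along the tile's, bare from 18 to 54 mm above the underside. Origin: centre of the underside; z up, x, y along its sides. It starts beside the empty place.
- beam_tile: Light-grey square tile, 74 x 74 x 12 mm, topped by one dark straight flat beam with holes, 70 x 14 x 6 mm, along x through the middle. In its middle an upright dark square post to grip, 16 x 16 mm, sides along the tile's, bare from 18 to 54 mm above the underside. Origin: centre of the underside; z up, x, y along its sides. It starts diagonally opposite the empty place.
- angle_tile: Light-grey square tile, 74 x 74 x 12 mm, topped by a dark flat L-shaped bracket along two edges, arms 62 x 12 x 6 mm. In its middle an upright dark square post to grip, 16 x 16 mm, sides along the tile's, bare from 18 to 54 mm above the underside. Origin: centre of the underside; z up, x, y along its sides. It starts beside the empty place and stays where it is.
Mind the look-alikes: they are no part of the job. What is shaped like the angle_tile but green or purple is not meant. What is shaped like the beam_tile but orange or pink is not meant.

How it is judged:
By the outcome, as a careful person would: the job done as asked, in the order asked, and still so for the second after the job is handed in, with the robot touching nothing.
It also fails if it takes over 43 s, if anything falls off the work surface, if the arm or the gripper's body presses on something with over 40 N, if the wrist force passes 120 N, or if a joint passes its speed limit or range.

## Robot

A 7-joint arm with a two-finger parallel gripper is mounted at the origin on the work surface. World frame = base frame: x ahead of the robot, y to its left, z up, the work surface at z = 0. Lengths are in m, angles in rad, forces in N, time in s.
With the tool pointing down it reaches from about 0.425 to 0.925 m from the base axis. Payload 6.8 kg.
Tool frame: the origin (TCP) lies between the finger pads; the fingertips stand 14 mm ahead of it and the grasp point (between the pads) lies 5 mm behind it (manip.finger_overhang is the distance from the TCP to the fingertips, in m); z points along the fingers, y is the direction in which the jaws open and shut (so a half turn about z gives the same grasp; the last joint's range is limited). The gripper opens to 85 mm and grips with 20 to 120 N. Pads are 22 mm wide; open, the fingers measure 114 mm over their backs; the gripper's body (76 mm by 85 mm) begins 54 mm behind the grasp point. The pads swing forward as they close: fully open they stand 13 mm farther back than shut.
Start: joints at [1.078, 0.477, 0.022, 1.555, -0.011, 1.109, -0.083], TCP at [0.253, -0.626, 0.245] pointing down, gripper open.
Joint ranges: [-2.96, 2.96], [-0.34, 2.1], [-1.41, 1.46], [0.24, 2.44], [-1.37, 4.51], [0.17, 1.92], [-2.96, 2.96]. Speed limits (rad/s): [2.39, 2.39, 3.14, 3.14, 3.14, 3.14, 3.14].

## Interface

Orientations are given as a rotation vector (axis times angle).
In Python, from cell import manip gives the robot as it stands. The module is installed in compiled form; this text tells all that it offers.
- The arm moves only by the tool apply_moves, never from a script. Its argument "rows" is one flat list of numbers, 7 for each row, row after row: the shift along the tool's x, y, z in units of 40 mm (1.0 is 40 mm), then the turn, a rotation vector about the tool's x, y, z in degrees, then the opening, from 0 (shut) to 1 (fully open). In form: [dx, dy, dz, ax, ay, az, gripper, dx, dy, dz, ax, ay, az, gripper, ...]. A call has 1 to 20 rows; each row shifts and turns the commanded pose from where the row before left it, along the tool's axes as they then stand; what a row does not reach is not made up. A row lasts 1/8 s, in which the tool goes at most 62.5 mm and 10.7 degrees, less where a joint would pass 70% of its speed; a pose out of reach is approached as far as the arm can. A call is refused whole if a number of a shift passes 1 or a number of a turn 10.7, either way. A call with a gripper value outside its range is refused whole. The fingers move at their own pace and stop on an object; "force" is the grip in N (left out, the last holds). Time passes only in rows, so rows that do not move let the fingers close. It gives the time, the measured TCP pose, the force and the opening at its end, in the units of the state.
- manip.sense(): the state, without advancing time (a new reading comes with each control period).
- manip.snapshot(name): name is "scene" or "side" or "wrist"; returns a dict with "img" (384x512x3 uint8, red, green, blue), "z_map" (384x512 float32, m along the optical axis (not along the pixel's ray), 0 where there is no reading), "camera_matrix" (3x3 intrinsics, pixels), "dist_coeffs" ([k1, k2, p1, p2, k3] as OpenCV has them; the pictures are not rectified), "R" (3x3) and "t" (3): a world point X has camera coordinates R X + t; the wrist camera has in their place "T_tool_cam" (4x4, takes a point from camera to tool coordinates, whose origin is the TCP and whose axes are the flange's). Camera axes: x right, y down, z forward; pixel columns grow to the right and rows downward; lengths in m; the calibration is good to about 2 mm. A picture is of the moment at which its call begins: read the wrist's pose just before it.
- manip.job_done(): hands the job in, once; it reports no verdict.
Trained networks look in the newest picture that a camera, given by its name, has taken for a name from the list of things; names that differ only in an ending like _2 or _b are one class to them, and where a whole thing is asked for, a point or a joint stands for the part that bears it (a point fixed in the world has none). Each returns a list of dicts, best first, with "conf" (0 to 1); they miss things now and then, are a little off and sometimes report something else, mostly with a low value. They report only what shows in the picture. A call takes as long as a camera call. They do not tell look-alikes from the thing itself.
- manip.silhouettes(camera, name): "mask" (384x512 bool, what is visible of it).
- manip.landmark_of(camera, name): "centre" ([x, y, z] in m, in world coordinates, good to about 4 mm: a listed point, or the origin of a listed thing).
The state is a dict: "time_s": time; "q": joint angles; "dq": joint speeds; "joint_torque": joint torques, N m; "tool_pos": TCP position; "orientation": TCP orientation; "ft_force": force on the tool from outside, world axes, zero at the start; "torque": the same for the moment, N m; "grip_width": finger opening in m.
Only numpy, scipy, OpenCV 4.12 (cv2) and the standard library are available. Lean on these libraries where they do the work, as an engineer would, in place of code of your own. Each camera call takes 0.05 s, during which the arm holds its last target.

## Working session

There is one attempt and no reset: what is moved stays moved. The work goes in short steps, Python scripts to look and compute and a tool call to move; the robot and the scene stay as the last step left them, time stands still between calls to the robot, and variables do not carry over. Pictures are saved under pics/ and viewed, and the job is handed in when it is done.

Besides the shell and the picture viewer there is one more tool, called after ">>>" in YAML: its name, and indented under it one key for each argument. apply_moves: Moves the arm, as the interface text tells. Its arguments: {"type":"object","properties":{"rows":{"type":"array","items":{"type":"number"}},"force":{"type":"number"}},"required":["rows"]}

```bash
mkdir -p pics
python3 - <<'E'
from cell import manip
import cv2
s=manip.sense(); print(s['time_s'],s['tool_pos'],s['orientation'],s['grip_width'])
for c in ['scene','side']:
    d=manip.snapshot(c); cv2.imwrite(f'pics/{c}0.png',d['img'][:,:,::-1])
    for n in ['tray','gear_tile','beam_tile','angle_tile']:
        print(c,n,[(r['conf'],r['centre']) for r in manip.landmark_of(c,n)])
E
```

```text
0.0 [ 0.25313863 -0.6251171   0.24431285] [-3.08187890e+00 -6.00339903e-01  7.78549342e-04] 0.08521917810108647
scene tray [(0.81, [0.6064, 0.0809, 0.0008])]
scene gear_tile [(0.74, [0.6068, 0.0814, -0.0014]), (0.59, [0.6658, 0.0701, -0.0004]), (0.55, [0.5526, 0.0903, -0.0006])]
scene beam_tile [(0.97, [0.4345, -0.2244, 0.0011]), (0.83, [0.5937, -0.1738, 0.0008]), (0.8, [0.5972, 0.0198, 0.0082]), (0.58, [0.5538, 0.0883, -0.0006])]
scene angle_tile [(0.8, [0.5408, 0.316, 0.0005])]
side tray [(0.97, [0.6126, 0.079, -0.0043])]
side gear_tile [(0.73, [0.6691, 0.0728, 0.0069])]
side beam_tile [(0.8, [0.5928, -0.1708, 0.0033]), (0.77, [0.6004, 0.0231, 0.0021])]
side angle_tile [(0.87, [0.5448, 0.3187, 0.0015]), (0.85, [0.5535, 0.0846, 0.0047]), (0.59, [0.3469, 0.0397, 0.0001])]
```

View pics/scene0.png

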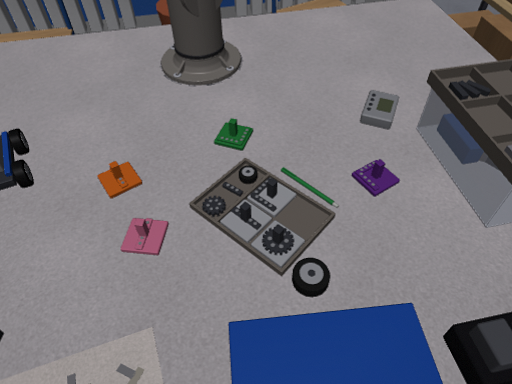

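View pics/side0.png

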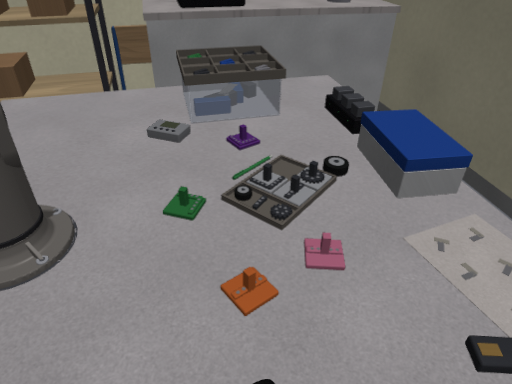

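The scene view has the tray around (262,212) with its trough on the upper-left side. The beam tile is at (246,212), gear tile at (278,238), angle tile at (270,188), and the empty corner is near (295,210). Next I'll measure these precisely.

```bash
cat > h.py <<'E'
import numpy as np,cv2
from cell import manip
def cloud(d,R=None,t=None):
    z=d['z_map'];h,w=z.shape
    v,u=np.mgrid[:h,:w]
    p=cv2.undistortPoints(np.stack([u,v],-1).reshape(-1,1,2).astype(np.float64),d['camera_matrix'],np.array(d['dist_coeffs'])).reshape(h,w,2)
    P=np.dstack([p[...,0]*z,p[...,1]*z,z])
    R=np.array(d['R']) if R is None else R; t=np.array(d['t']) if t is None else t
    return (P-t)@R   # R^T (P-t)
def ortho(d,z,x0,x1,y0,y1,s=0.0005,R=None,t=None):
    # rows: x decreasing (up = +x), cols: y decreasing (left=+y)
    xs=np.arange(x1,x0,-s);ys=np.arange(y1,y0,-s)
    X,Y=np.meshgrid(xs,ys,indexing='ij')
    P=np.stack([X,Y,np.full_like(X,z)],-1).reshape(-1,3)
    R=np.array(d['R']) if R is None else R; t=np.array(d['t']) if t is None else t
    uv,_=cv2.projectPoints(P,cv2.Rodrigues(R)[0],t,d['camera_matrix'],np.array(d['dist_coeffs']))
    uv=uv.reshape(X.shape+(2,)).astype(np.float32)
    return cv2.remap(d['img'],uv[...,0],uv[...,1],cv2.INTER_CUBIC)
E
python3 - <<'E'
from h import *
ims=[]
for c in ['scene','side']:
    d=manip.snapshot(c); W=cloud(d)
    m=(abs(W[...,0]-.61)<.16)&(abs(W[...,1]-.08)<.16)&(d['z_map']>0)
    top=m&(W[...,2]>.045)
    n,l=cv2.connectedComponents(top.astype(np.uint8))
    for i in range(1,n):
        q=W[l==i]; print(c,len(q),q.mean(0).round(4),q[:,2].max().round(4))
    tab=m&(abs(W[...,2])<.004); print('table z',np.median(W[tab][:,2]))
    # tray points
    tr=m&(W[...,2]>.008)&(W[...,2]<.022)
    print(cv2.minAreaRect(W[tr][:,:2].astype(np.float32)),tr.sum())
    im=ortho(d,.015,.46,.76,-.06,.24,.0006); ims.append(im)
cv2.imwrite('pics/orth.png',np.hstack([cv2.resize(i,(400,400)) for i in ims])[:,:,::-1])
E
```

```text
scene 97 [0.5579 0.0863 0.0553] 0.0609
scene 105 [0.6058 0.0235 0.0556] 0.0613
scene 112 [0.6697 0.0721 0.0558] 0.0609
table z 0.001126584710133829
((0.6035009026527405, 0.0935610756278038), (0.318820059299469, 0.20841608941555023), 36.42868423461914) 5092
side 57 [0.6636 0.0681 0.0541] 0.0592
side 62 [0.5522 0.0818 0.0543] 0.0596
side 68 [0.5997 0.0189 0.0535] 0.0592
table z 0.0001618790411001713
((0.5901123285293579, 0.08341075479984283), (0.29248014092445374, 0.20903104543685913), 36.48435974121094) 2987
```

View pics/orth.png

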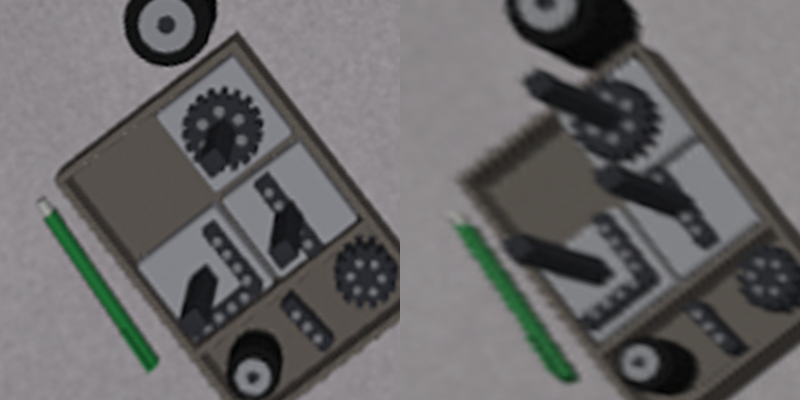

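>>> apply_moves:
  rows: [0.74,-0.65,0,0,0,0,0.5,0.74,-0.65,0,0,0,0,0.5,0.74,-0.65,0,0,0,0,0.5,0.74,-0.65,0,0,0,0,0.5,0.74,-0.65,0,0,0,0,0.5,0.74,-0.65,0,0,0,0,0.5,0.74,-0.65,0,0,0,0,0.5,0.74,-0.65,0,0,0,0,0.5,0.74,-0.65,0,0,0,0,0.5,0.74,-0.65,0,0,0,0,0.5,0.74,-0.65,0,0,0,0,0.5,0.74,-0.65,0,0,0,0,0.5,0.74,-0.65,0,0,0,0,0.5,0.74,-0.65,0,0,0,0,0.5,0.74,-0.65,0,0,0,0,0.5,0.74,-0.65,0,0,0,0,0.5,0.74,-0.65,0,0,0,0,0.5,0.74,-0.65,0,0,0,0,0.5,0.74,-0.65,0,0,0,0,0.5,0.74,-0.65,0,0,0,0,0.5]

```text
time_s: 3.1
tool_pos: [0.6075, 0.0795, 0.2455]
orientation: [3.083, 0.6, 0.001]
ft_force: [0.1, -0.3, -0.7]
grip_width: 0.042
```

>>> apply_moves:
  rows: [0,0,0,0,0,-10.4,0.5,0,0,0,0,0,-10.4,0.5,0,0,0,0,0,-10.4,0.5,0,0,0,0,0,-10.4,0.5,0,0,0,0,0,-10.4,0.5,0,0,0,0,0,-10.4,0.5,0,0,0,0,0,-10.4,0.5,0,0,0,0,0,-10.4,0.5,0,0,0,0,0,-10.4,0.5,0,0,0,0,0,-10.4,0.5,0,0,0,0,0,0,0.5,0,0,0,0,0,0,0.5]

```text
time_s: 4.6
tool_pos: [0.6069, 0.0784, 0.2453]
orientation: [1.43, 2.797, -0.0]
ft_force: [-0.1, -0.1, -0.3]
grip_width: 0.0428
```

```bash
cat >> h.py <<'E'
from scipy.spatial.transform import Rotation as Ro
def wristcam():
    s=manip.sense(); d=manip.snapshot('wrist')
    T=np.eye(4);T[:3,:3]=Ro.from_rotvec(s['orientation']).as_matrix();T[:3,3]=s['tool_pos']
    C=T@np.array(d['T_tool_cam']); Rwc=C[:3,:3].T
    d['R']=Rwc;d['t']=-Rwc@C[:3,3]
    return s,d
def st():
    s=manip.sense();M=Ro.from_rotvec(s['orientation']).as_matrix()
    print('t',s['time_s'],'pos',np.round(s['tool_pos'],4),'yaw',np.degrees(np.arctan2(M[1,0],M[0,0])).round(2),'z',M[:,2].round(4),'F',np.round(s['ft_force'],1),'w',round(s['grip_width'],4))
    return s,M
E
python3 - <<'E'
from h import *
print(manip.finger_overhang); st()
s,d=wristcam(); print(np.array(d['T_tool_cam']).round(3))
cv2.imwrite('pics/w1.png',d['img'][:,:,::-1])
W=cloud(d); m=d['z_map']>0
top=m&(W[...,2]>.045)&(W[...,2]<.07)
n,l=cv2.connectedComponents(top.astype(np.uint8))
for i in range(1,n):
    q=W[l==i]
    if len(q)>30:print(len(q),cv2.minAreaRect(q[:,:2].astype(np.float32)),q[:,2].mean())
for n in ['tray','gear_tile','beam_tile','angle_tile']:
        print(n,[(r['conf'],r['centre']) for r in manip.landmark_of('wrist',n)])
im=np.hstack([cv2.resize(ortho(d,z,.46,.76,-.06,.24,.0005),(400,400)) for z in (.016,.058)])
cv2.imwrite('pics/wo1.png',im[:,:,::-1])
E
```

```text
0.014
t 4.6 pos [0.6069 0.0784 0.2453] yaw 125.83 z [ 0.e+00 -1.e-04 -1.e+00] F [-0.1 -0.1 -0.3] w 0.0428
[[ 0.    -0.948 -0.317  0.081]
 [ 1.     0.     0.    -0.   ]
 [-0.    -0.317  0.948 -0.128]
 [ 0.     0.     0.     1.   ]]
353 ((0.34869998693466187, 0.03912046551704407), (0.018331378698349, 0.017081784084439278), 60.783302307128906) 0.05183834673242614
251 ((0.5524988174438477, 0.08528662472963333), (0.016332387924194336, 0.014866880141198635), 37.236392974853516) 0.055921591971346996
242 ((0.6642118096351624, 0.07175642251968384), (0.01631075143814087, 0.015797965228557587), 37.461029052734375) 0.054934395142983976
240 ((0.6001873016357422, 0.02292925864458084), (0.016181807965040207, 0.016275465488433838), 37.39995574951172) 0.05514125202966139
2202 ((0.8552046418190002, 0.13444052636623383), (0.1646353006362915, 0.0045366445556283), 84.37831115722656) 0.05777053688053665
195 ((0.4332077205181122, -0.2252463847398758), (0.01723279431462288, 0.017198044806718826), 21.955827713012695) 0.05108859387968931
tray [(0.67, [0.6106, 0.0828, 0.0001])]
gear_tile [(0.97, [0.6686, 0.0716, 0.0054])]
beam_tile [(0.85, [0.5927, -0.1724, 0.0006]), (0.84, [0.4323, -0.2269, -0.0013]), (0.66, [0.5965, 0.0237, 0.0055])]
angle_tile [(0.91, [0.3498, 0.0427, -0.0015]), (0.78, [0.5532, 0.0813, 0.0038])]
```

View pics/w1.png

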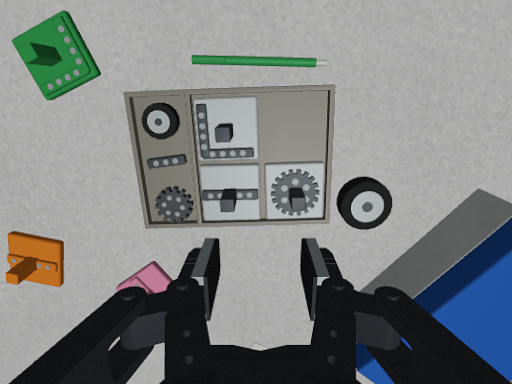

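View pics/wo1.png

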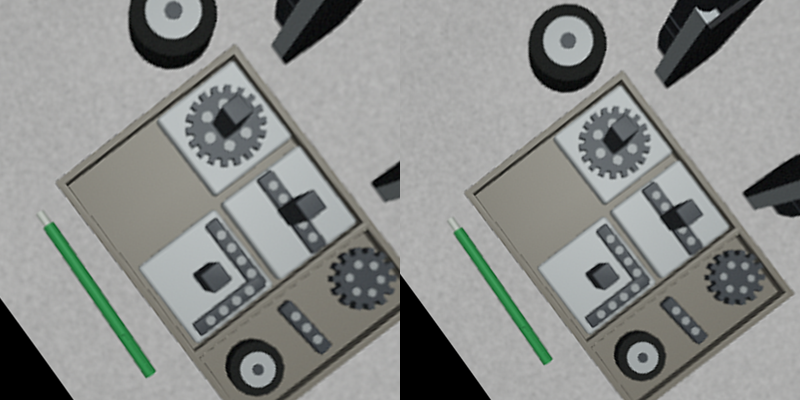

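```bash
cat >> h.py <<'E'
def tview(d,c,yaw,z,half=.13,s=.0005):
    # tray-frame ortho: right=+x tray, up=+y tray
    a=np.arange(-half,half,s); U,V=np.meshgrid(a,a[::-1])
    cy,sy=np.cos(yaw),np.sin(yaw)
    P=np.stack([c[0]+cy*U-sy*V,c[1]+sy*U+cy*V,np.full_like(U,z)],-1).reshape(-1,3)
    uv,_=cv2.projectPoints(P,cv2.Rodrigues(d['R'])[0],d['t'],d['camera_matrix'],np.array(d['dist_coeffs']))
    uv=uv.reshape(U.shape+(2,)).astype(np.float32)
    return cv2.remap(d['img'],uv[...,0],uv[...,1],cv2.INTER_LINEAR)
E
python3 - <<'E'
from h import *
s,d=wristcam()
c=(.608,.079);yaw=np.radians(37)
im=tview(d,c,yaw,.015,.12,.0004).copy()
for k in range(-3,4):
    p=int(300+k*.04/.0004); cv2.line(im,(p,0),(p,8),(255,0,0),1); cv2.line(im,(0,600-p),(8,600-p),(255,0,0),1)
cv2.imwrite('pics/t1.png',im[:,:,::-1])
W=cloud(d); m=d['z_map']>0
cy,sy=np.cos(yaw),np.sin(yaw)
X=cy*(W[...,0]-c[0])+sy*(W[...,1]-c[1]); Y=-sy*(W[...,0]-c[0])+cy*(W[...,1]-c[1]); Z=W[...,2]
def h(sel,v,nm):
    sel=sel&m
    b=np.arange(-.11,.11,.002); print(nm,end=' ')
    for lo in b:
        q=sel&(v>=lo)&(v<lo+.002)
        if q.sum()>2: print(f'{lo*1000:.0f}:{np.median(Z[q])*1000:.0f}',end=' ')
    print()
h((abs(Y-.04)<.02),X,'x@y=.04'); h((abs(X-.04)<.02),Y,'y@x=.04'); h((abs(X-.065)<.007),Y,'y@x=.065'); h(abs(X+.065)<.007,Y,'y@x=-.065')
E
```

```text
x@y=.04 -110:21 -108:21 -106:21 -104:20 -102:20 -100:14 -98:8 -96:3 -94:3 -92:3 -90:3 -88:4 -86:14 -84:14 -82:14 -80:7 -78:13 -76:15 -74:20 -72:21 -70:21 -68:21 -66:21 -64:21 -62:15 -60:15 -58:15 -56:15 -54:15 -52:15 -50:15 -48:17 -46:54 -44:35 -42:46 -40:28 -38:27 -36:37 -34:27 -32:15 -30:15 -28:15 -26:15 -24:15 -22:15 -20:15 -18:15 -16:15 -14:15 -12:15 -10:15 -8:15 -6:14 -4:3 -2:3 0:3 2:3 4:3 6:3 8:3 10:3 12:3 14:3 16:3 18:3 20:3 22:3 24:3 26:3 28:3 30:3 32:3 34:3 36:3 38:3 40:3 42:3 44:3 46:3 48:3 50:3 52:3 54:3 56:3 58:3 60:3 62:3 64:3 66:3 68:3 70:3 72:3 74:3 76:3 78:6 80:14 82:14 84:14 88:-1 90:-1 92:-1 94:-1 96:-1 98:-1 100:-1 102:-1 104:-1 106:-1 108:-1 
y@x=.04 -110:-2 -108:-1 -106:-2 -104:-1 -102:-1 -100:-1 -98:-1 -96:-1 -94:-1 -92:-1 -86:13 -84:14 -82:14 -80:11 -78:13 -76:15 -74:15 -72:15 -70:15 -68:15 -66:20 -64:20 -62:21 -60:21 -58:21 -56:21 -54:21 -52:21 -50:21 -48:22 -46:50 -44:22 -42:53 -40:22 -38:22 -36:42 -34:37 -32:22 -30:21 -28:21 -26:21 -24:21 -22:20 -20:20 -18:21 -16:20 -14:286 -12:290 -10:292 -8:288 -6:288 -4:287 -2:288 0:288 2:288 4:285 6:283 8:302 10:295 12:2
[... 927 characters left out ...]
x=-.065 -110:-1 -108:-2 -106:-2 -104:-1 -102:-1 -100:-1 -98:-1 -96:-1 -94:-1 -88:13 -86:14 -84:13 -82:10 -78:14 -76:14 -74:15 -72:14 -70:14 -68:15 -66:15 -64:15 -62:15 -60:15 -58:15 -56:15 -54:15 -52:15 -50:15 -48:20 -46:21 -44:20 -42:21 -40:21 -38:21 -36:20 -34:15 -32:14 -30:15 -28:15 -26:15 -24:15 -22:15 -20:15 -18:15 -16:14 -14:15 -12:15 -10:14 -8:15 -6:13 -4:6 -2:3 0:13 2:14 4:19 6:21 8:21 10:313 12:312 14:21 16:21 18:21 20:21 22:20 24:20 26:20 28:21 30:20 32:21 34:20 36:20 38:20 40:20 42:21 44:21 46:20 48:21 50:21 52:21 54:20 56:21 58:21 60:21 62:21 64:21 66:20 68:15 70:15 72:15 74:9 76:3 78:12 80:14 82:14 84:7 86:-1 88:-1 90:-1 92:-1 94:-1 96:-1 98:-1 100:-1 102:-1 104:-1 106:-1 108:-1
```

View pics/t1.png

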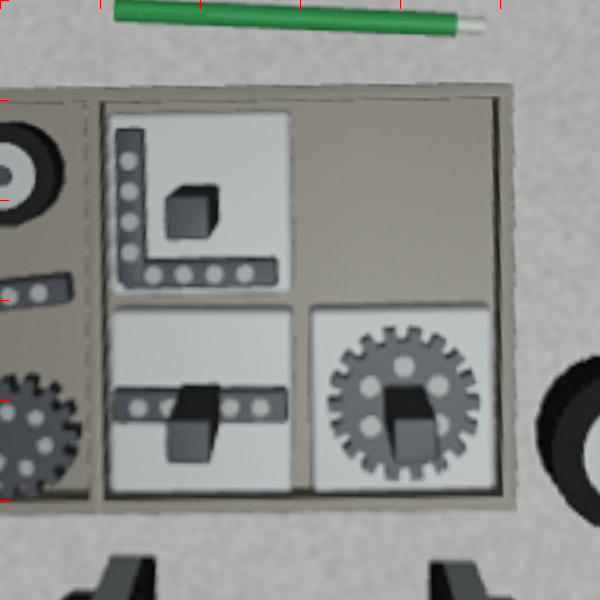

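>>> apply_moves:
  rows: [0,0,0,0,0,-1.5,0.5,-0.33,0.35,0.5,0,0,0,0.5,-0.33,0.35,0.5,0,0,0,0.5,-0.34,0.34,0.5,0,0,0,0.5,0,0,0.8,0,0,0,0.5,0,0,0.8,0,0,0,0.5,0,0,0.4,0,0,0,0.5,0,0,0,0,0,0,0.5,0,0,0,0,0,0,0.5]

```text
time_s: 6.02
tool_pos: [0.6652, 0.0725, 0.1067]
orientation: [1.388, 2.817, 0.002]
ft_force: [0.2, -0.4, 1.2]
grip_width: 0.0429
```

Run:
```python
from h import *
s,M=st()
print('to gear (tool frame mm)',(M.T@(np.array([.6642,.0718,.043])-s['tool_pos'])*1000).round(1))
s,d=wristcam(); cv2.imwrite('pics/w2.png',d['img'][:,:,::-1])
```

```text
t 6.025 pos [0.6652 0.0725 0.1067] yaw 127.55 z [ 2.1e-03  5.0e-04 -1.0e+00] F [ 0.2 -0.4  1.2] w 0.0429
to gear (tool frame mm) [ 0.1 -1.3 63.7]
```

View pics/w2.png

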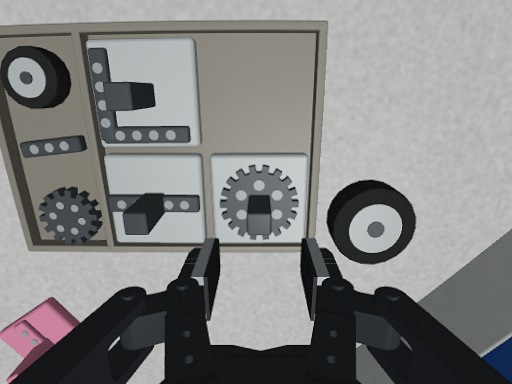

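>>> apply_moves:
  rows: [0,-0.01,0.6,0,0,0,0.5,0,0,0.6,0,0,0,0.5,0,0,0.39,0,0,0,0.5,0,0,0,0,0,0,0.5,0,0,0,0,0,0,0.0,0,0,0,0,0,0,0.0,0,0,0,0,0,0,0.0,0,0,0,0,0,0,0.0]
  force: 40

```text
time_s: 7.08
tool_pos: [0.6646, 0.0721, 0.0425]
orientation: [1.388, 2.817, 0.001]
ft_force: [0.0, 0.1, 3.9]
grip_width: 0.0153
```

Run:
```python
from h import *
s,M=st()
s,d=wristcam(); cv2.imwrite('pics/w3.png',d['img'][:,:,::-1])
```

```text
t 7.075 pos [0.6646 0.0721 0.0425] yaw 127.55 z [ 1.5e-03  3.0e-04 -1.0e+00] F [0.  0.1 3.9] w 0.0153
```

View pics/w3.png

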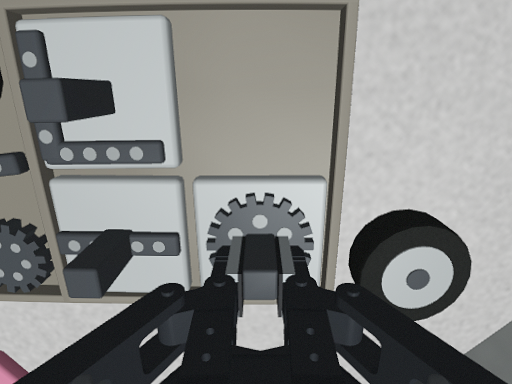

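>>> apply_moves:
  rows: [0.15,0,0,0,0,0,0,0.25,0,0,0,0,0,0,0.25,0,0,0,0,0,0,0.25,0,0,0,0,0,0,0.25,0,0,0,0,0,0,0.25,0,0,0,0,0,0,0.25,0,0,0,0,0,0,0.2,0,0,0,0,0,0,0.15,0,0,0,0,0,0,0.02,0.01,0,0,0,0,0,0,0,0,0,0,0,0]

```text
time_s: 8.5
tool_pos: [0.6155, 0.1359, 0.0425]
orientation: [1.388, 2.817, -0.0]
ft_force: [0.0, -2.4, 8.5]
grip_width: 0.0154
```

Run:
```python
from h import *
s,M=st()
s,d=wristcam(); cv2.imwrite('pics/w4.png',d['img'][:,:,::-1])
```

```text
t 8.5 pos [0.6155 0.1359 0.0425] yaw 127.53 z [ 1.2e-03 -9.0e-04 -1.0e+00] F [ 0.  -2.4  8.5] w 0.0154
```

View pics/w4.png

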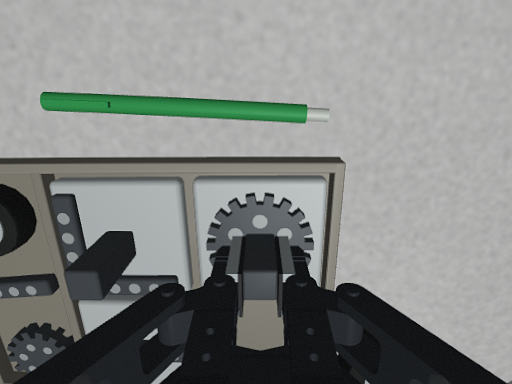

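>>> apply_moves:
  rows: [0,0,0,0,0,0,0.5,0,0,0,0,0,0,0.5,0,0,0,0,0,0,0.5,0,0,-0.4,0,0,0,0.5,0,0,-0.7,0,0,0,0.5,0,0,-0.9,0,0,0,0.5,-0.4,-0.4,0,0,0,0,0.5,-0.6,-0.6,0,0,0,0,0.5,-0.6,-0.6,0,0,0,0,0.5,-0.41,-0.42,0,0,0,0,0.5,0,0,0,0,0,0,0.5,0,0,0,0,0,0,0.5]

```text
time_s: 10.05
tool_pos: [0.6003, 0.0247, 0.1225]
orientation: [1.387, 2.818, 0.002]
ft_force: [-0.1, 0.5, 0.0]
grip_width: 0.0431
```

Run:
```python
from h import *
s,M=st()
print('to beam (tool mm)',(M.T@(np.array([.6002,.0229,.0425])-s['tool_pos'])*1000).round(1))
s,d=wristcam(); cv2.imwrite('pics/w5.png',d['img'][:,:,::-1])
im=tview(d,(.608,.079),np.radians(37.2),.015,.12,.0004)
cv2.imwrite('pics/t5.png',im[:,:,::-1])
W=cloud(d); m=d['z_map']>0
top=m&(W[...,2]>.045)&(W[...,2]<.066)
n,l=cv2.connectedComponents(top.astype(np.uint8))
for i in range(1,n):
    q=W[l==i]
    if len(q)>100:print(len(q),cv2.minAreaRect(q[:,:2].astype(np.float32)),q[:,2].mean())
```

```text
t 10.05 pos [0.6003 0.0247 0.1225] yaw 127.61 z [ 0.0011  0.0011 -1.    ] F [-0.1  0.5  0. ] w 0.0431
to beam (tool mm) [-1.4 -1.3 80. ]
687 ((0.5527870655059814, 0.08471588790416718), (0.015573697164654732, 0.015523049980401993), 37.59620666503906) 0.05695530125900488
812 ((0.615554928779602, 0.13455212116241455), (0.0167134590446949, 0.015407075174152851), 37.92319107055664) 0.05570522561734639
589 ((0.6006359457969666, 0.022500306367874146), (0.016014743596315384, 0.01641664281487465), 37.48428726196289) 0.055460656076346745
761 ((0.8467022776603699, 0.050086405128240585), (0.03629687801003456, 0.004678666125983), 84.85420227050781) 0.05440675986259349
```

View pics/w5.png

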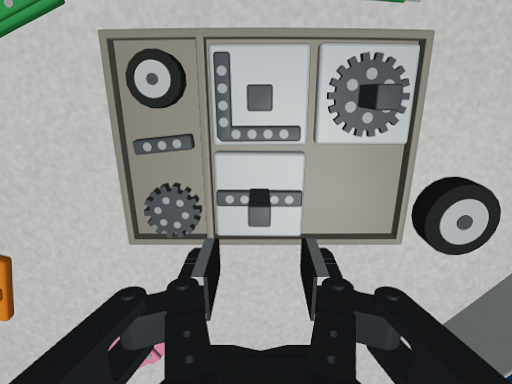

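View pics/t5.png

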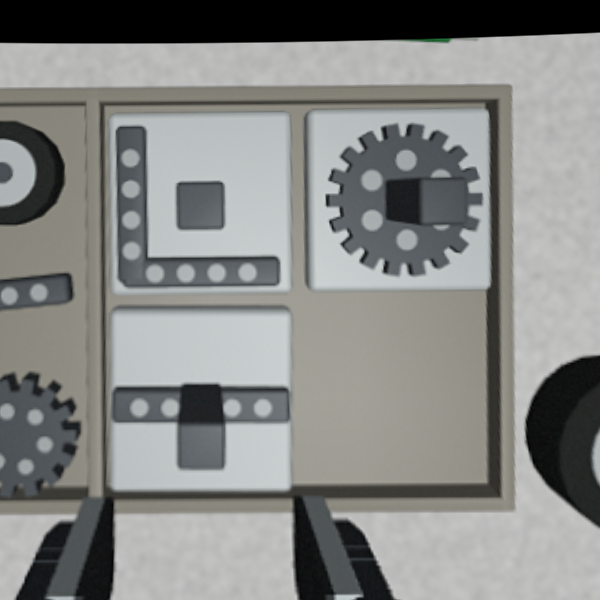

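Gear tile sits fully in the corner place, its edges clear of the midlines. Now the beam tile.

>>> apply_moves:
  rows: [-0.03,-0.02,0.5,0,0,0,0.5,0,0,0.6,0,0,0,0.5,0,0,0.6,0,0,0,0.5,0,0,0.3,0,0,0,0.5,0,0,0,0,0,0,0.5,0,0,0,0,0,0,0.0,0,0,0,0,0,0,0.0,0,0,0,0,0,0,0.0,0,0,0,0,0,0,0.0]
  force: 40

```text
time_s: 11.22
tool_pos: [0.6008, 0.022, 0.0426]
orientation: [1.388, 2.817, 0.001]
ft_force: [-1.1, 0.1, 5.7]
grip_width: 0.0148
```

Run:
```python
from h import *
s,M=st()
yaw=np.radians(37.2);c,sn=np.cos(yaw),np.sin(yaw)
tg=np.array([.608+c*.041+sn*.041,.079+sn*.041-c*.041,s['tool_pos'][2]])
print('target',tg,(M.T@(tg-s['tool_pos'])/.04).round(3))
s,d=wristcam(); cv2.imwrite('pics/w6.png',d['img'][:,:,::-1])
```

```text
t 11.225 pos [0.6008 0.022  0.0426] yaw 127.54 z [ 1.7e-03  2.0e-04 -1.0e+00] F [-1.1  0.1  5.7] w 0.0148
target [0.66544629 0.07113084 0.0426093 ] [-0.011  2.029  0.003]
```

View pics/w6.png

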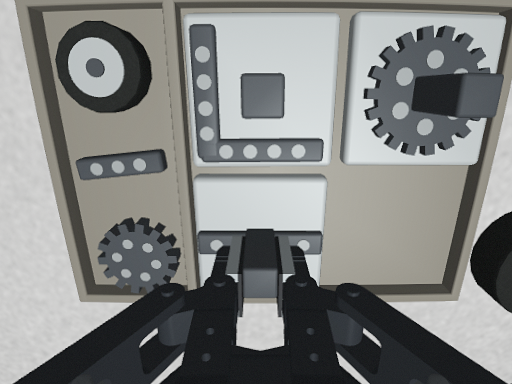

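>>> apply_moves:
  rows: [0,0.15,0,0,0,0,0,0,0.25,0,0,0,0,0,0,0.25,0,0,0,0,0,0,0.25,0,0,0,0,0,0,0.25,0,0,0,0,0,0,0.25,0,0,0,0,0,0,0.25,0,0,0,0,0,0,0.2,0,0,0,0,0,0,0.15,0,0,0,0,0,-0.01,0.02,0,0,0,0,0,0,0,0,0,0,0,0]

```text
time_s: 12.65
tool_pos: [0.664, 0.0695, 0.0427]
orientation: [1.389, 2.818, -0.004]
ft_force: [-4.3, -2.7, 10.1]
grip_width: 0.0155
```

Run:
```python
from h import *
s,M=st()
s,d=wristcam(); cv2.imwrite('pics/w7.png',d['img'][:,:,::-1])
```

```text
t 12.65 pos [0.664  0.0695 0.0427] yaw 127.5 z [-0.001  -0.0022 -1.    ] F [-4.3 -2.7 10.1] w 0.0155
```

View pics/w7.png

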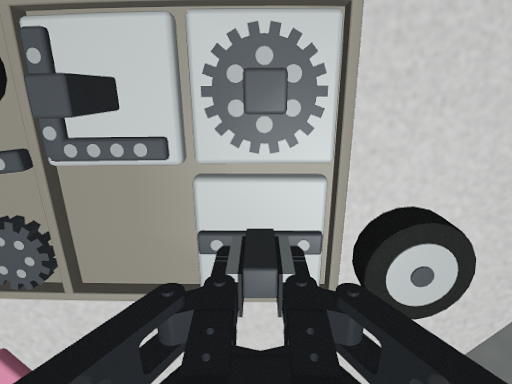

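>>> apply_moves:
  rows: [0,0,0,0,0,0,0.5,0,0,0,0,0,0,0.5,0,0,0,0,0,0,0.5,0,0,-0.4,0,0,0,0.5,0,0,-0.7,0,0,0,0.5,0,0,-0.9,0,0,0,0.5,0,0,-0.9,0,0,0,0.5,-0.4,-0.4,-0.5,0,0,0,0.5,-0.4,-0.4,-0.5,0,0,0,0.5,0,0,0,0,0,0,0.5,0,0,0,0,0,0,0.5]

```text
time_s: 14.08
tool_pos: [0.6582, 0.0269, 0.1977]
orientation: [-1.387, -2.818, -0.001]
ft_force: [-1.2, 0.5, -0.5]
grip_width: 0.0429
```

Run:
```python
from h import *
st()
s,d=wristcam()
im=tview(d,(.608,.079),np.radians(37.2),.015,.12,.0004)
cv2.imwrite('pics/t8.png',im[:,:,::-1])
W=cloud(d); m=d['z_map']>0
X=W-np.array([.608,.079,0]); a=np.radians(37.2)
tx=X[...,0]*np.cos(a)+X[...,1]*np.sin(a); ty=-X[...,0]*np.sin(a)+X[...,1]*np.cos(a)
top=m&(W[...,2]>.045)&(W[...,2]<.066)&(abs(tx)<.08)&(abs(ty)<.08)
n,l=cv2.connectedComponents(top.astype(np.uint8))
for i in range(1,n):
    q=l==i
    if q.sum()>60: print(q.sum(),np.round(cv2.minAreaRect(np.stack([tx[q],ty[q]],-1).astype(np.float32))[0],4),W[q][:,2].mean())
for sx,sy in((1,1),(1,-1),(-1,1),(-1,-1)):
    q=m&(abs(tx-sx*.04)<.034)&(abs(ty-sy*.04)<.034); print(sx,sy,np.percentile(W[q][:,2],20).round(4))
sc=manip.snapshot('side'); cv2.imwrite('pics/side8.png',sc['img'][:,:,::-1])
```

```text
t 14.075 pos [0.6582 0.0269 0.1977] yaw 127.59 z [-1.e-04  7.e-04 -1.e+00] F [-1.2  0.5 -0.5] w 0.0429
457 [-0.0399  0.0384] 0.05607456113766469
442 [0.04   0.0398] 0.05628095030059999
364 [ 0.0382 -0.041 ] 0.05589433911128657
1 1 0.015
1 -1 0.0219
-1 1 0.0147
-1 -1 0.0036
```

View pics/t8.png

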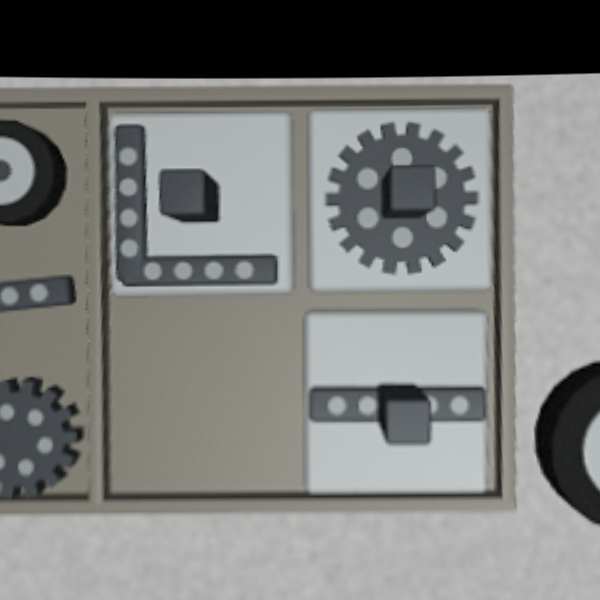

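View pics/side8.png

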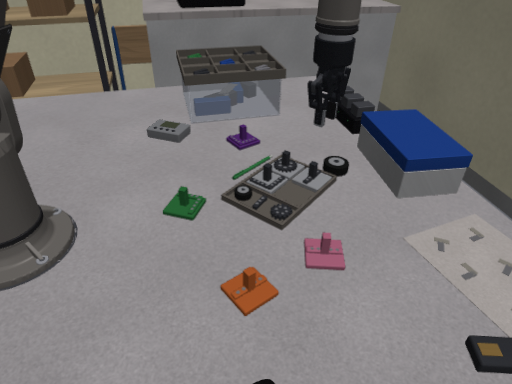

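Run:
```python
from h import *
s,d=wristcam()
W=cloud(d); m=d['z_map']>0
X=W-np.array([.608,.079,0]); a=np.radians(37.2)
tx=X[...,0]*np.cos(a)+X[...,1]*np.sin(a); ty=-X[...,0]*np.sin(a)+X[...,1]*np.cos(a)
for px,py in((.01,-.01),(.068,-.01),(.01,-.07),(.068,-.07),(.01,.07),(.068,.07)):
    q=m&(abs(tx-px)<.006)&(abs(ty-py)<.006)&(W[...,2]<.04); print(px,py,q.sum(),np.median(W[q][:,2]).round(4))
s,M=st()
p=np.array([.608+np.cos(a)*.0382+np.sin(a)*.041,.079+np.sin(a)*.0382-np.cos(a)*.041,.0427])
print((M.T@(p-s['tool_pos'])/.04).round(3))
```

```text
0.01 -0.01 153 0.0149
0.068 -0.01 150 0.0148
0.01 -0.07 132 0.0148
0.068 -0.07 123 0.0147
0.01 0.07 174 0.0149
0.068 0.07 175 0.0151
t 14.225 pos [0.658  0.0273 0.1969] yaw 127.65 z [-1.4e-03  7.0e-04 -1.0e+00] F [ 0.1 -0.5 -0.5] w 0.0425
[0.749 0.751 3.856]
```

Everything is flat. The beam tile is about 1.8 mm short of centre in x, so I'll regrip it and nudge it along.

>>> apply_moves:
  rows: [0.4,0.4,0.5,0,0,0,0.5,0.37,0.37,0.5,0,0,0,0.5,0,0,0.8,0,0,0,0.5,0,0,0.8,0,0,0,0.5,0,0,0.8,0,0,0,0.5,0,0,0.45,0,0,0,0.5,0,0,0,0,0,0,0.5,0,0,0,0,0,0,0,0,0,0,0,0,0,0,0,0,0,0,0,0,0,0,0,0,0,0,0,0,0,0.04,0,0,0,0,0,0,0.04,0,0,0,0,0,0,0.02,0,0,0,0,0,0,0,0,0,0,0,0]

```text
time_s: 16.1
tool_pos: [0.6662, 0.0699, 0.0453]
orientation: [-1.389, -2.817, 0.006]
ft_force: [-9.4, -3.2, 15.9]
grip_width: 0.0157
```

Run:
```python
from h import *
s,M=st()
p=np.array(s['tool_pos'])-[.608,.079,0];a=np.radians(37.2)
print(p[0]*np.cos(a)+p[1]*np.sin(a),-p[0]*np.sin(a)+p[1]*np.cos(a))
```

```text
t 16.1 pos [0.6662 0.0699 0.0453] yaw 127.49 z [-0.0023 -0.0034 -1.    ] F [-9.4 -3.2 15.9] w 0.0157
0.0408227121631716 -0.04245994513132102
```

>>> apply_moves:
  rows: [0,0,0,0,0,0,0.5,0,0,0,0,0,0,0.5,0,0,0,0,0,0,0.5,0,0,-0.4,0,0,0,0.5,0,0,-0.7,0,0,0,0.5,0,0,-0.9,0,0,0,0.5,0,0,-0.9,0,0,0,0.5,-0.4,-0.4,-0.5,0,0,0,0.5,-0.4,-0.4,-0.5,0,0,0,0.5,0,0,0,0,0,0,0.5,0,0,0,0,0,0,0.5]

```text
time_s: 17.48
tool_pos: [0.6611, 0.0277, 0.1996]
orientation: [-1.387, -2.818, -0.001]
ft_force: [-0.3, 0.9, -0.0]
grip_width: 0.0425
```

Run:
```python
from h import *
st()
s,d=wristcam()
im=tview(d,(.608,.079),np.radians(37.2),.015,.12,.0004)
cv2.imwrite('pics/t9.png',im[:,:,::-1])
W=cloud(d); m=d['z_map']>0
X=W-np.array([.608,.079,0]); a=np.radians(37.2)
tx=X[...,0]*np.cos(a)+X[...,1]*np.sin(a); ty=-X[...,0]*np.sin(a)+X[...,1]*np.cos(a)
top=m&(W[...,2]>.045)&(W[...,2]<.066)&(abs(tx)<.08)&(abs(ty)<.08)
n,l=cv2.connectedComponents(top.astype(np.uint8))
for i in range(1,n):
    q=l==i
    if q.sum()>60: print(q.sum(),np.round(cv2.minAreaRect(np.stack([tx[q],ty[q]],-1).astype(np.float32))[0],4))
for px,py in((.01,-.01),(.068,-.01),(.01,-.07),(.068,-.07),(.01,.07),(.068,.07)):
    q=m&(abs(tx-px)<.006)&(abs(ty-py)<.006)&(W[...,2]<.04); print(px,py,q.sum(),np.median(W[q][:,2]).round(4))
```

```text
t 17.475 pos [0.6611 0.0277 0.1996] yaw 127.59 z [-2.e-04  7.e-04 -1.e+00] F [-0.3  0.9 -0. ] w 0.0425
436 [0.0399 0.0397]
460 [-0.04    0.0382]
340 [ 0.0402 -0.041 ]
0.01 -0.01 155 0.0146
0.068 -0.01 150 0.0149
0.01 -0.07 115 0.0148
0.068 -0.07 122 0.0147
0.01 0.07 178 0.0149
0.068 0.07 179 0.0151
```

View pics/t9.png

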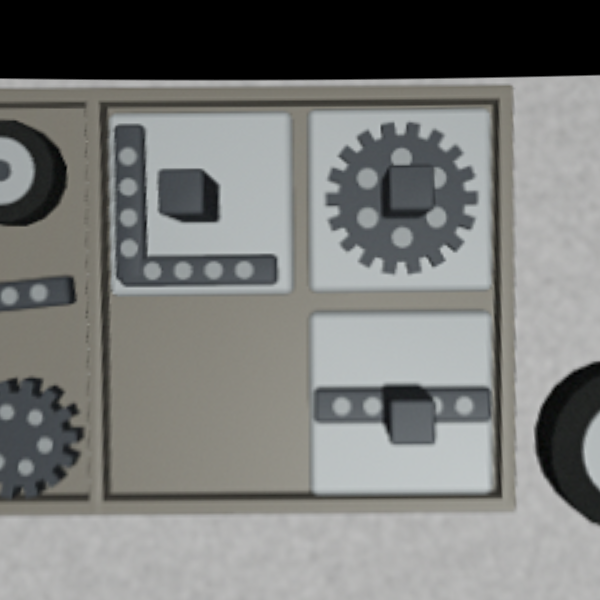

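The gear tile is in the (+,+) corner and the beam tile in the gear tile's old place. Both are flat and the gripper is clear.

```bash
python3 -c "
from cell import manip
print(manip.job_done())"
```

```text
the job is handed in; nothing more can be done
None
```

The job is done and handed in at about 17.5 s. I slid the gear tile by its post into the empty (+,+) corner, then slid the beam tile into the (+,-) place it had left.

The beam tile first stopped about 1.8 mm short of centre, so I regripped it and nudged it over. During that nudge the tool sat about 2 mm higher than commanded, with about 16 N of upward force. Both were back to normal after release, and the tile was still flat.

My last checks from the wrist camera, in tray coordinates:

| Tile | Measured centre (mm) | Place centre (mm) |
|---|---|---|
| Gear | (39.9, 39.7) | (40, 40) |
| Beam | (40.2, -41.0) | (40, -40) |
| Angle bracket | (-40.0, 38.2) | (-40, 40) |

- **Flatness:** the gear and beam tile tops read level, 14.6 to 15.1 mm at the points checked. That is about 1 mm below the nominal 16 mm, and the tray floor also read about 1 mm low, so I take it as camera bias.
- **Angle tile:** it was not moved; it measured (-40.5, 38.4) at the start.
- **Gripper:** it is open and well above the tray, touching nothing.

No check failed.

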